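# Unscrew the cap of the taller jar

### The arm

A 6-joint arm with a two-finger parallel gripper is mounted at the origin on a cart in front of the work surface, level with it; the furniture and walls round the work are solid. World frame = base frame: x ahead of the robot, y to its left, z up, the work surface at z = 0. Lengths are in m, angles in rad, forces in N, time in s.
With the tool pointing down it reaches from about 0.225 to 0.875 m from the base axis. Payload 3.4 kg.
Tool frame: the origin (TCP) lies at the very end of the fingers, on their centre line; the grasp point (between the pads) lies 19 mm behind it (manip.hold_point_z is the distance from the TCP to the grasp point, in m); z points along the fingers, x is the direction in which the jaws open and shut, and the axes are right-handed (so a half turn about z gives the same grasp; the last joint's range is limited). The gripper opens to 85 mm and grips with 20 to 120 N. Pads are 22 mm wide; open, the fingers measure 114 mm over their backs; the gripper's body (76 mm by 85 mm) begins 54 mm behind the grasp point. The pads swing forward as they close: fully open they stand 13 mm farther back than shut.
Start: joints at [1.052, 0.276, 1.505, -0, 1.361, -0.121], TCP at [0.223, 0.53, 0.231] pointing down, gripper open.
Joint ranges: [-2.89, 2.89], [-0.75, 2.08], [0.22, 2.7], [-1.18, 4.32], [0.11, 2.71], [-2.7, 2.7]. Speed limits (rad/s): [2.57, 2.57, 3.14, 3.14, 3.14, 3.14].

### API

Orientations are given as a unit quaternion [w, x, y, z].
In Python, from rig import telemetry, cams, manip, finder gives the robot as it stands. The module is installed in compiled form; this text tells all that it offers.
- The arm moves only by the tool carry_out, never from a script. Its argument "rows" is a list that holds one entry, the list of rows, each a list of 5 numbers: the gripper's target within -1 to 1 (fully open at 1, half-way at 0, shut at -1), then the shift along the world's x, y, z in cm, then the turn about the world's z in rad. A call has 1 to 12 rows; each row shifts and turns the commanded pose from where the row before left it; what a row does not reach is not made up. A row lasts 1/10 s, in which the tool goes at most 50 mm and 8.59 degrees, less where a joint would pass 70% of its speed; a pose out of reach is approached as far as the arm can. A call with a gripper value outside its range is refused whole. The fingers move at their own pace and stop on an object; "force" is the grip in N (left out, the last holds). Time passes only in rows, so rows that do not move let the fingers close. It gives the time, the measured TCP pose, the force and the opening at its end, in the units of the state.
- telemetry.get_state(): the state, without advancing time (a new reading comes with each control period).
- cams.get_image(name): name is "scene" or "top" or "wrist"; returns a dict with "image" (420x560x3 uint8, red, green, blue), "camera_matrix" (3x3 intrinsics, pixels), "k1" (the pictures are not rectified: a ray, as slopes to the right and down, at radius r is drawn at 1 + k1 r^2 times it, then the intrinsics apply), "eye" and "attitude" of the camera in the world. Camera axes: x right, y down, z forward; pixel columns grow to the right and rows downward; lengths in m; the calibration is good to about 2 mm. A picture is of the moment at which its call begins. There is no depth.
- manip.sign_off(): hands the job in, once; it reports no verdict.
Trained networks look in a picture, given as the dict that the camera call returned (one of the last four; its "shot" number tells which), for a name from the list of things; names that differ only in an ending like _2 or _b are one class to them, and where a whole thing is asked for, a point or a joint stands for the part that bears it (a point fixed in the world has none). Each returns a list of dicts, best first, with "confidence" (0 to 1); they miss things now and then, are a little off and sometimes report something else, mostly with a low value. They report only what shows in the picture. A call takes as long as a camera call. They do not tell look-alikes from the thing itself.
- finder.boxes_of(picture, thing): "xy" ([column, row] in pixels, amid what is visible of it).
The state is a dict: "clock": time; "qpos": joint angles; "qd": joint speeds; "effort": joint torques, N m; "position": TCP position; "ee_rot": TCP orientation; "contact_force": force on the tool from outside, world axes, zero at the start; "moment": the same for the moment, N m; "width": finger opening in m.
Only numpy, scipy, OpenCV 4.12 (cv2) and the standard library are available. Lean on these libraries where they do the work, as an engineer would, in place of code of your own. Each camera call takes 0.05 s, during which the arm holds its last target.

### The job

Open the taller of the two jars on the table so that it can be filled: unscrew its black cap anticlockwise until the thread lets go, lift it straight off, and set it down gently, top up, in the flat steel tray. Leave the shorter jar closed.

Things in the scene. Friction and masses are not known exactly. Their poses are not given: they have to be found in the camera images.
- tall_jar: Taller of two round aluminium jars, each fixed upright on a grey 95 mm base plate; they may have changed places. Body 64 mm wide, shoulder 115 mm above the table, neck 17.5 mm above that. Origin: centre of its underside, on the table. Three-start thread: the cap rises 3.5 mm and lets go after 53 to 66 degrees from its start; turn it about 75; a stop comes at 88 to 100. Then 20 mm up clears it.
- tall_cap: Black plastic screw cap of the taller jar, 60 g, round, finely ribbed, 34 mm high. Its solid upper part, 20 to 34 mm above its lower edge, is 54 mm across: grip there at any angle. Origin: centre of the lower edge, z up, 1 mm above the jar's shoulder; the top is 150 mm above the table. Unscrews anticlockwise seen from above (positive about z), easily; stays where left; cannot be pulled off before.
- short_cap: The same cap on the shorter jar (shoulder 65 mm above the table, at least 130 mm from the taller jar, centre to centre). To be left alone. Origin: centre of its lower edge, 66 mm above the table, z up.
- tray: Flat rectangular tray of bare steel, 190 mm (its x) by 160 mm (its y), rim 12 mm high, walls and floor 3 mm thick, fixed to the table. Origin: centre of its underside; its inner floor is 3 mm above the table. A cap standing in it has its origin 3 mm above the tray's origin.
Mind the look-alikes: they are no part of the job. Leave any purple or turquoise look-alike of the tall_cap alone.

How it is judged:
On the way:
1. the taller jar's cap is off its thread and at least 25 mm up, above its jar, held in the fingers (z of tall_cap in the frame of tall_jar above 0.141 m and horizontal distance between tall_cap and tall_jar below 0.06 m and contact force between the fingers and tall_cap above 0.5 N), for 0.05 s.
At the end, for the whole second after the job is handed in: The taller jar's cap stands at rest and top up (within 10 degrees) on the floor of the tray, wholly inside its rim; the shorter jar's cap is still on its jar, within 10 mm of where it was (x of tall_cap in the frame of tray between -0.07 and 0.07 m and y of tall_cap in the frame of tray between -0.055 and 0.055 m and z of tall_cap in the frame of tray below 0.008 m and angle between tall_cap's own z axis and vertical below 0.17 rad and linear speed of tall_cap below 0.02 m/s and distance of short_cap from where it was at the start of the episode below 0.01 m); the robot touches nothing.
It fails at once if the cap is dropped (falls free, faster than 0.8 m/s) (linear speed of tall_cap above 0.8 m/s and contact force between the fingers and tall_cap below 0.05 N).
It fails at once if the shorter jar's cap is taken off or shifted by more than 10 mm (distance of short_cap from where it was at the start of the episode above 0.01 m).
It also fails if it takes over 45 s, if anything falls off the work surface, if the arm or the gripper's body presses on something with over 40 N, if the wrist force passes 120 N, or if a joint passes its speed limit or range.

## Working session

There is one attempt and no reset: what is moved stays moved. The work goes in short steps, Python scripts to look and compute and a tool call to move; the robot and the scene stay as the last step left them, time stands still between calls to the robot, and variables do not carry over. Pictures are saved under pics/ and viewed, and the job is handed in when it is done.

Besides the shell and the picture viewer there is one more tool, called after "Call:" as name(argument=value, ...) on one line, values as JSON. carry_out: Moves the arm, as the interface text tells. Its arguments: {"type":"object","properties":{"rows":{"type":"array","items":{"type":"array","items":{"type":"array","items":{"type":"number"}}}},"force":{"type":"number"}},"required":["rows"]}

```bash
mkdir -p pics; cat > h.py <<'E'
import numpy as np, cv2
from scipy.spatial.transform import Rotation as R
def ray(p,uv):
    K=np.array(p["camera_matrix"]);k1=p["k1"]
    D=np.array([k1,0,0,0,0.])
    s=cv2.undistortPoints(np.array([[uv]],float),K,D)[0,0]
    a=np.array(p["attitude"])
    M=a if a.shape==(3,3) else R.from_quat(a[[1,2,3,0]]).as_matrix()
    d=M@np.array([s[0],s[1],1.]);return np.array(p["eye"]),d
def at(p,uv,z):
    e,d=ray(p,uv);return e+d*(z-e[2])/d[2]
def proj(p,X):
    a=np.array(p["attitude"])
    M=a if a.shape==(3,3) else R.from_quat(a[[1,2,3,0]]).as_matrix()
    c=M.T@(np.array(X)-p["eye"]);s=c[:2]/c[2];s=s*(1+p["k1"]*(s@s));K=np.array(p["camera_matrix"])
    return K[:2,:2]@s+K[:2,2]
E
python3 - <<'E'
from rig import telemetry,cams,manip,finder
import cv2,numpy as np
s=telemetry.get_state();print({k:np.round(v,3).tolist() for k,v in s.items()})
for n in ["scene","top"]:
    p=cams.get_image(n);cv2.imwrite(f"pics/{n}0.png",p["image"][:,:,::-1]);print(n,p["eye"],p["attitude"],p["k1"],p["camera_matrix"])
    for t in ["tall_jar","tall_cap","short_cap","tray"]:print(t,[(np.round(b["xy"]).tolist(),round(b["confidence"],2)) for b in finder.boxes_of(p,t)])
E
```

```text
{'clock': 0.0, 'qpos': [1.052, 0.277, 1.506, 0.0, 1.361, -0.121], 'qd': [-0.001, -0.001, 0.0, 0.0, 0.0, 0.001], 'effort': [0.001, -41.677, -24.58, 0.0, 0.011, -0.0], 'position': [0.222, 0.53, 0.23], 'ee_rot': [0.0, 0.833, 0.553, -0.001], 'contact_force': [-0.771, 0.763, -1.03], 'moment': [0.067, 0.026, 0.042], 'width': 0.085}
scene [-0.00930077 -0.57890308  0.76757157] [-0.34949754  0.82585424 -0.40536077  0.17747925] -0.02515167960818844 [[530.13058428   0.         272.13067784]
 [  0.         530.13058428 199.47096393]
 [  0.           0.           1.        ]]
tall_jar [([274.0, 222.0], 0.66)]
tall_cap [([272.0, 306.0], 0.98), ([226.0, 158.0], 0.88), ([276.0, 181.0], 0.58)]
short_cap [([189.0, 173.0], 0.7)]
tray [([380.0, 290.0], 0.81)]
top [ 0.45225586 -0.17082014  0.95432173] [-0.04457169  0.71052318 -0.70185147  0.02397251] -0.019761670346493055 [[407.05617548   0.         277.4415065 ]
 [  0.         407.05617548 214.97127842]
 [  0.           0.           1.        ]]
tall_jar [([283.0, 212.0], 0.65)]
tall_cap [([198.0, 166.0], 0.93), ([336.0, 274.0], 0.87)]
short_cap [([200.0, 219.0], 0.7)]
tray [([384.0, 210.0], 0.56)]
```

```bash
python3 -c "
import cv2,numpy as np
for n in ['scene','top']:print(cv2.imread(f'pics/{n}0.png').shape)"
```

```text
(420, 560, 3)
(420, 560, 3)
```

View pics/scene0.png

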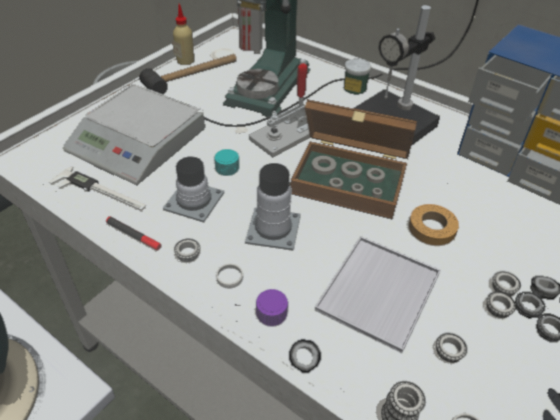

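View pics/top0.png

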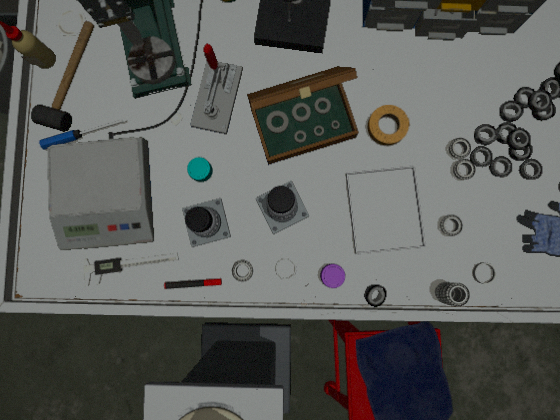

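The pictures show four cap-like things in the scene view: black on the tall jar (274,181), black on the short jar (190,172), turquoise (227,162) and purple (272,306). The black one at (274,181) sits on the visibly taller jar. In the top view it is at about (280,200), and the tray is at (385,210). I'll check an enlarged crop and measure.

```bash
cat > m.py <<'E'
from rig import telemetry,cams,manip,finder
import cv2,numpy as np
from h import *
from scipy.optimize import least_squares
P={n:cams.get_image(n) for n in ["scene","top"]}
def blob(p,c,win=28,thr=None):
    im=p["image"];g=im.max(2);x0,y0=c[0]-win,c[1]-win
    sub=(g[y0:y0+2*win,x0:x0+2*win]<thr).astype(np.uint8)
    n,l,s,ce=cv2.connectedComponentsWithStats(sub);i=1+np.argmax(s[1:,4]);return ce[i]+[x0,y0],s[i]+np.array([x0,y0,0,0,0])
for n,c in [("top",(281,201)),("scene",(274,181)),("top",(199,219)),("scene",(190,172))]:
    p=P[n]
    for thr in (40,55): print(n,c,thr,*blob(p,c,24,thr))
a=cv2.resize(P["scene"]["image"][140:250,150:310,::-1],None,fx=4,fy=4,interpolation=cv2.INTER_CUBIC)
cv2.imwrite("pics/c1.png",a)
a=cv2.resize(P["top"]["image"][160:260,240:440,::-1],None,fx=4,fy=4,interpolation=cv2.INTER_CUBIC)
cv2.imwrite("pics/c2.png",a)
for uv in [(346,173),(413,167),(424,245),(356,253)]: print(at(P["top"],uv,0.012))
for uv in [(365,241),(438,270),(402,341),(320,292)]: print(at(P["scene"],uv,0.012))
E
python3 m.py
```

```text
top (281, 201) 40 [280.66666667 199.22222222] [267 186  28  27 576]
top (281, 201) 55 [279.72932331 200.57744361] [266 186  29  34 665]Traceback (most recent call last):
  File "m.py", line 12, in <module>
    for thr in (40,55): print(n,c,thr,*blob(p,c,24,thr))
                                       ~~~~^^^^^^^^^^^^
  File "m.py", line 9, in blob
    n,l,s,ce=cv2.connectedComponentsWithStats(sub);i=1+np.argmax(s[1:,4]);return ce[i]+[x0,y0],s[i]+np.array([x0,y0,0,0,0])
                                                       ~~~~~~~~~^^^^^^^^^
    return _wrapfunc(a, 'argmax', axis=axis, out=out, **kwds)
    return bound(*args, **kwds)
ValueError: attempt to get argmax of an empty sequence
```

```bash
sed -i 's/^for n,c in.*/for n,c,T in [("top",(281,201),(40,55)),("scene",(274,181),(60,75)),("top",(199,219),(40,55)),("scene",(190,172),(60,75))]:/; s/for thr in (40,55)/for thr in T/' m.py; python3 m.py
```

```text
top (281, 201) 40 [280.64930556 199.24479167] [267 186  28  28 576]
top (281, 201) 55 [279.78668684 200.59152799] [266 186  29  34 661]
scene (274, 181) 60 [278.21153846 185.11153846] [264 170  24  25 260]
scene (274, 181) 75 [273.81659973 179.29317269] [260 164  29  31 747]
top (199, 219) 40 [198.38175047 219.02048417] [185 207  28  25 537]
top (199, 219) 55 [198.36267606 219.1056338 ] [185 207  28  26 568]
scene (190, 172) 60 [180.  174.4] [179 173   3   4   5]
scene (190, 172) 75 [189.77903226 171.29354839] [177 158  27  28 620]
[ 0.64423905 -0.30189828  0.012     ]
[ 0.65987461 -0.45810414  0.012     ]
[ 0.47826982 -0.4798078   0.012     ]
[ 0.4580506  -0.32428371  0.012     ]
[ 0.63797781 -0.31535645  0.012     ]
[ 0.65854397 -0.45644492  0.012     ]
[ 0.48665833 -0.47291634  0.012     ]
[ 0.48606836 -0.31370922  0.012     ]
```

View pics/c1.png

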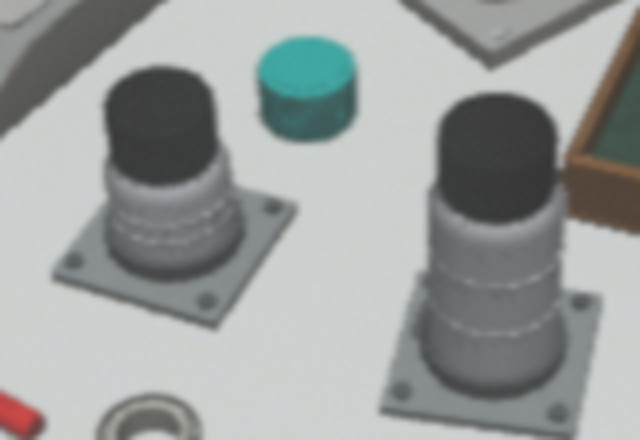

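View pics/c2.png

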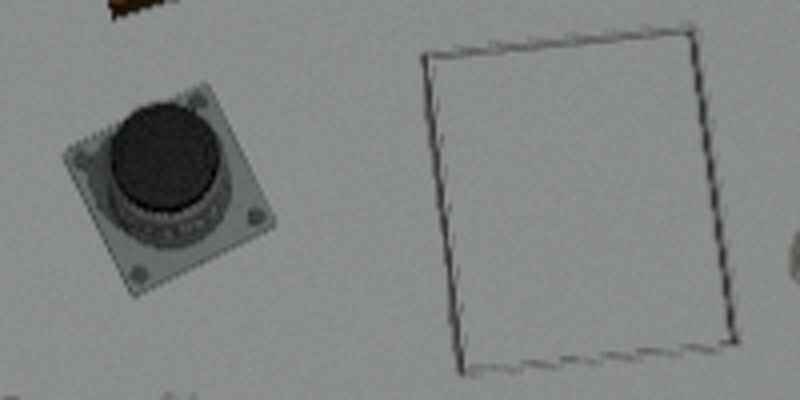

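```bash
cat > f.py <<'E'
from rig import telemetry,cams
import cv2,numpy as np
from h import *
from scipy.optimize import minimize
th=np.linspace(0,2*np.pi,60)
def fit(p,c,thr,zb,zt,r=.027,win=26):
    x0,y0=c[0]-win,c[1]-win;S=8
    m=(p["image"].max(2)[y0:y0+2*win,x0:x0+2*win]<thr).astype(np.uint8)
    n,l,s,ce=cv2.connectedComponentsWithStats(m);m=(l==1+np.argmax(s[1:,4])).astype(np.uint8)
    m=cv2.resize(m,None,fx=S,fy=S,interpolation=cv2.INTER_NEAREST)
    def cost(xy):
        pts=np.array([proj(p,[xy[0]+r*np.cos(t),xy[1]+r*np.sin(t),z]) for z in (zb,zt) for t in th])
        pts=(pts-[x0,y0]+.5)*S
        h=cv2.convexHull(pts.astype(np.float32)).astype(np.int32);q=np.zeros_like(m);cv2.fillConvexPoly(q,h,1)
        return 1-(q&m).sum()/(q|m).sum()
    g=at(p,c,(zb+zt)/2)[:2]
    o=minimize(cost,g,method="Nelder-Mead",options=dict(initial_simplex=[g,g+[.01,0],g+[0,.01]]));return np.round(o.x,4),round(o.fun,3)
if __name__=="__main__":
    P={n:cams.get_image(n) for n in ["scene","top"]}
    for n,c,t in [("top",(281,201),40),("top",(281,201),45),("scene",(274,181),75),("scene",(274,181),85)]:print(n,t,"tall",fit(P[n],c,t,.116,.15))
    for n,c,t in [("top",(199,219),45),("scene",(190,172),80)]:print(n,t,"short",fit(P[n],c,t,.066,.1))
E
python3 f.py
```

```text
top 40 tall (array([ 0.5632, -0.1527]), np.float64(0.08))
top 45 tall (array([ 0.5634, -0.1527]), np.float64(0.069))
scene 75 tall (array([ 0.565 , -0.1503]), np.float64(0.163))
scene 85 tall (array([ 0.5641, -0.1524]), np.float64(0.136))
top 45 short (array([0.5263, 0.0257]), np.float64(0.063))
scene 80 short (array([0.5261, 0.0284]), np.float64(0.162))
```

Both views agree on the tall cap at (0.564, -0.152), with its top at z 0.150. The short jar is 0.18 m away (at least 0.13 m expected). The tray centre is about (0.561, -0.392), with sides of 0.187 × 0.157 m. The crop confirms the black cap on the right-hand, taller jar. I'll approach from above and pre-rotate the wrist to leave room for the anticlockwise turn.

Call:
carry_out(rows=[[[1, 1.7, -3.4, 0.5, -0.1], [1, 1.7, -3.4, 0.5, -0.1], [1, 1.7, -3.4, 0.5, -0.1], [1, 1.7, -3.4, 0.5, -0.1], [1, 1.7, -3.4, 0, -0.1], [1, 1.7, -3.4, 0, -0.1], [1, 1.7, -3.4, 0, -0.1], [1, 1.7, -3.4, 0, -0.1], [1, 1.7, -3.4, 0, -0.1], [1, 1.7, -3.4, 0, -0.1]]])

```text
clock: 1.8
position: [0.3933, 0.1887, 0.2516]
ee_rot: [-0.0, 0.996, 0.084, 0.0]
contact_force: [1.1, -0.5, 0.4]
width: 0.0857
```

```bash
python3 -c "
from rig import telemetry,manip
print(telemetry.get_state(),manip.hold_point_z)"
```

```text
{'clock': 1.8, 'qpos': array([2.87596659e-01, 5.09073089e-02, 1.73672736e+00, 4.21604044e-05,
       1.35299144e+00, 1.18672340e-01]), 'qd': array([-8.75531540e-01, -1.27432019e-02,  9.20463828e-03, -6.72280927e-04,
       -8.35002842e-03,  1.23734343e-01]), 'effort': array([ 4.55971196e+00, -2.88550955e+01, -2.39533550e+01, -2.80364009e-02,
        2.36247461e-01, -1.03695807e-01]), 'position': array([0.39326255, 0.1887141 , 0.25160206]), 'ee_rot': array([-1.17656845e-04,  9.96435459e-01,  8.43572330e-02,  4.69183954e-04]), 'contact_force': array([ 1.08055095, -0.4949945 ,  0.40721803]), 'moment': array([-0.03487927, -0.07972897, -0.02193584]), 'width': 0.08574513643322634} 0.0187
```

Call:
carry_out(rows=[[[1, 1.7, -3.4, 0, -0.1], [1, 1.7, -3.4, 0, -0.1], [1, 1.7, -3.4, 0, -0.1], [1, 1.7, -3.4, 0, -0.1], [1, 1.7, -3.4, 0, -0.1], [1, 1.7, -3.4, 0, -0.1], [1, 1.7, -3.4, 0, -0.1], [1, 1.7, -3.4, 0, -0.1], [1, 1.7, -3.4, 0, -0.1], [1, 1.7, -3.4, 0, -0.1], [1, 0, 0, 0, 0], [1, 0, 0, 0, 0]]])

```text
clock: 3.0
position: [0.5627, -0.1504, 0.2508]
ee_rot: [-0.0, 0.916, -0.402, -0.001]
contact_force: [-0.6, 0.7, 0.1]
width: 0.0853
```

```bash
python3 - <<'E'
from rig import telemetry,cams
import cv2,numpy as np
from h import *
s=telemetry.get_state();print(s["position"],s["qpos"],s["ee_rot"])
p=cams.get_image("wrist");print(p["eye"],proj(p,[.564,-.152,.15]),p["attitude"])
im=p["image"][:,:,::-1].copy();th=np.linspace(0,6.28,90)
for t in th: cv2.circle(im,tuple(int(round(v)) for v in proj(p,[.564+.027*np.cos(t),-.152+.027*np.sin(t),.15])),1,(0,0,255),-1)
cv2.imwrite("pics/w1.png",im)
E
```

```text
[ 0.56269084 -0.15041437  0.25079258] [-3.80892704e-01  2.77914227e-01  1.45369134e+00  4.03769623e-04
  1.41128592e+00  4.46961431e-01] [-1.77743150e-04  9.15535228e-01 -4.02237224e-01 -6.55644917e-04]
[ 0.61401062 -0.10448103  0.39362864] [278.26984314 213.78934369] [ 0.12490832  0.90700876 -0.39825728 -0.05589408]
```

View pics/w1.png

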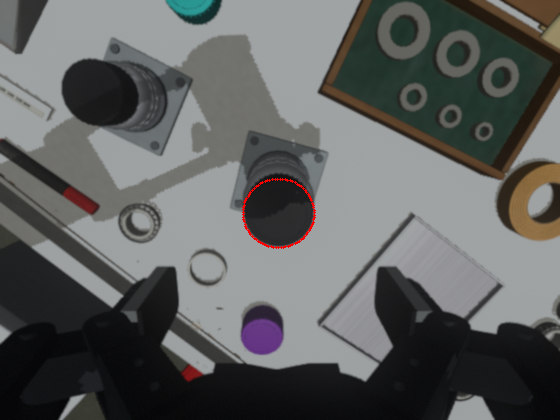

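The wrist view shows the predicted cap rim (red) lying on the black cap at (278,214), with the short jar well clear at (100,92). I'll go down and grip.

Call:
carry_out(rows=[[[1, 0.13, -0.16, -2, 0], [1, 0, 0, -2, 0], [1, 0, 0, -2, 0], [1, 0, 0, -2, 0], [1, 0, 0, -2, 0], [1, 0, 0, -1.5, 0], [1, 0, 0, -1, 0], [1, 0, 0, -0.5, 0], [1, 0, 0, 0, 0], [1, 0, 0, 0, 0]]], force=40)

```text
clock: 4.05
position: [0.5645, -0.1514, 0.1221]
ee_rot: [-0.0, 0.916, -0.402, 0.001]
contact_force: [0.7, -0.2, 0.1]
width: 0.0853
```

Call:
carry_out(rows=[[[-1, 0, 0, 0, 0], [-1, 0, 0, 0, 0], [-1, 0, 0, 0, 0], [-1, 0, 0, 0, 0], [-1, 0, 0, 0, 0], [-1, 0, 0, 0, 0], [-1, 0, 0, 0, 0], [-1, 0, 0, 0, 0]]], force=40)

```text
clock: 4.85
position: [0.5646, -0.1517, 0.1221]
ee_rot: [-0.0, 0.916, -0.402, 0.001]
contact_force: [-0.3, 0.4, 5.7]
width: 0.0529
```

```bash
python3 - <<'E'
from rig import telemetry,cams,manip
import cv2,numpy as np
s=telemetry.get_state();print(s["position"],s["contact_force"],s["moment"],s["width"],manip.hold_point_z)
a=cams.get_image("wrist")["image"];b=cams.get_image("scene")["image"]
b=cv2.resize(b[100:260,170:383],(560,420))
cv2.imwrite("pics/g1.png",cv2.resize(np.hstack([a,b])[:,:,::-1],(800,300)))
E
```

```text
[ 0.5645881  -0.15165964  0.1220757 ] [-0.34323846  0.4388654   5.68303052] [0.00072222 0.09518766 0.05031468] 0.05291402005237662 0.0187
```

View pics/g1.png

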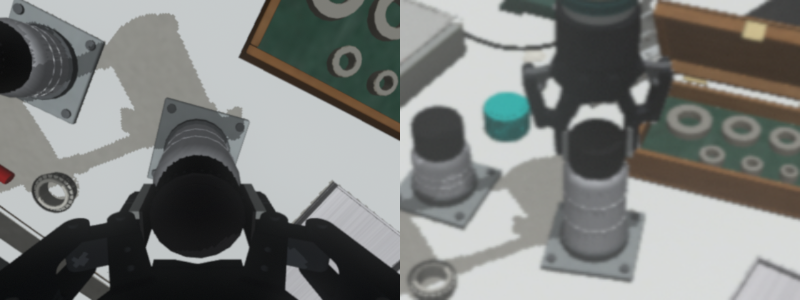

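The fingers hold the cap at (200,205) in the wrist view, opening 53 mm as expected. I'll turn it anticlockwise about 75° and rise with the thread.

Call:
carry_out(rows=[[[-1, 0, 0, 0.03, 0.11], [-1, 0, 0, 0.04, 0.11], [-1, 0, 0, 0.04, 0.11], [-1, 0, 0, 0.04, 0.11], [-1, 0, 0, 0.04, 0.11], [-1, 0, 0, 0.04, 0.11]]])

```text
clock: 5.55
position: [0.5638, -0.1511, 0.1238]
ee_rot: [-0.0, 0.997, -0.081, -0.0]
contact_force: [-0.8, 1.4, 4.4]
width: 0.0533
```

Call:
carry_out(rows=[[[-1, 0, 0, 0.04, 0.11], [-1, 0, 0, 0.04, 0.11], [-1, 0, 0, 0.04, 0.11], [-1, 0, 0, 0.04, 0.11], [-1, 0, 0, 0, 0.11], [-1, 0, 0, 0, 0.11], [-1, 0, 0, 0, 0], [-1, 0, 0, 0, 0]]])

```text
clock: 6.35
position: [0.5639, -0.1516, 0.1255]
ee_rot: [0.0, 0.97, 0.243, -0.0]
contact_force: [-1.7, -0.3, 5.8]
width: 0.0526
```

```bash
python3 - <<'E'
from rig import telemetry,cams,manip
import cv2,numpy as np
from h import R
s=telemetry.get_state();print(s["position"],s["contact_force"],s["moment"],s["width"],s["qpos"])
f=lambda q:2*np.arctan2(q[2],q[1])
print(np.degrees(f(s["ee_rot"])-2*np.arctan2(-.402,.916)))
a=cams.get_image("wrist")["image"];b=cams.get_image("scene")["image"]
b=cv2.resize(b[100:260,170:383],(560,420))
cv2.imwrite("pics/g2.png",cv2.resize(np.hstack([a,b])[:,:,::-1],(800,300)))
E
```

```text
[ 0.5638733  -0.15164156  0.12549979] [-1.70566138 -0.28488191  5.81104938] [-0.0241618   0.30113771  0.07237758] 0.05257770959139861 [-3.81610346e-01  3.65580572e-01  1.64768711e+00 -4.19743537e-04
  1.12835750e+00 -8.72429026e-01]
75.52207802083322
```

View pics/g2.png

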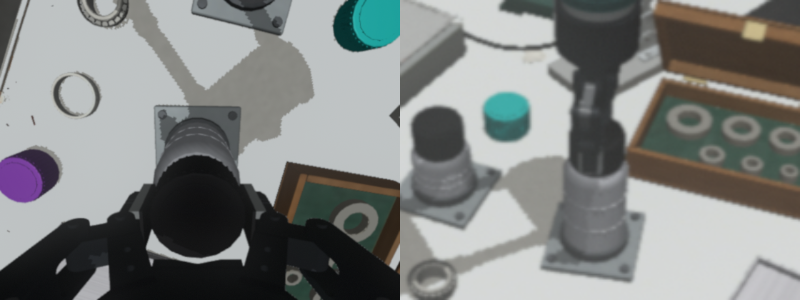

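The tool turned 75.5° with low forces, and the cap still sits in the jaws. I'll lift a little and watch the force.

Call:
carry_out(rows=[[[-1, 0, 0, 0.2, 0], [-1, 0, 0, 0.2, 0], [-1, 0, 0, 0.2, 0], [-1, 0, 0, 0, 0]]])

```text
clock: 6.85
position: [0.5639, -0.1515, 0.1311]
ee_rot: [-0.0, 0.97, 0.244, -0.0]
contact_force: [-0.8, -0.2, -0.6]
width: 0.0529
```

```bash
python3 - <<'E'
from rig import telemetry,cams,manip
import cv2,numpy as np
s=telemetry.get_state();print(s["position"],s["contact_force"],s["moment"],s["width"])
a=cams.get_image("wrist")["image"];b=cams.get_image("scene")["image"]
b=cv2.resize(b[140:220,230:336],(560,420))
cv2.imwrite("pics/g3.png",cv2.resize(np.hstack([a,b])[:,:,::-1],(800,300)))
E
```

```text
[ 0.56390704 -0.15148449  0.13113533] [-0.77444732 -0.16694903 -0.63223082] [-0.13345311  0.10185244 -0.00282397] 0.05293824241512038
```

View pics/g3.png

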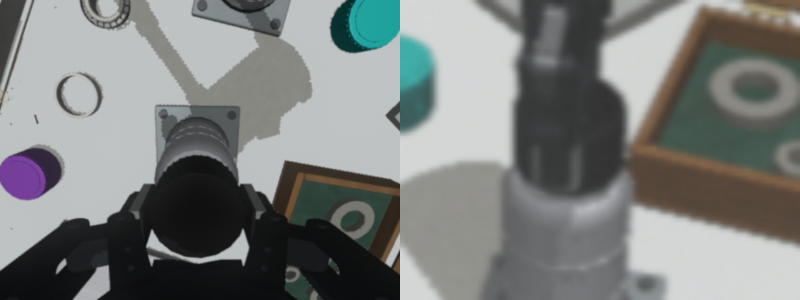

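The force is now -0.6 N, which is the 60 g cap's weight, so the thread has let go. I'll lift straight up.

Call:
carry_out(rows=[[[-1, 0, 0, 0.5, 0], [-1, 0, 0, 1, 0], [-1, 0, 0, 1, 0], [-1, 0, 0, 1, 0], [-1, 0, 0, 1, 0], [-1, 0, 0, 0.5, 0], [-1, 0, 0, 0, 0], [-1, 0, 0, 0, 0]]])

```text
clock: 7.75
position: [0.5639, -0.1514, 0.1812]
ee_rot: [-0.0, 0.97, 0.244, -0.0]
contact_force: [-0.1, 0.3, -1.3]
width: 0.0532
```

```bash
python3 - <<'E'
from rig import telemetry,cams,manip
import cv2,numpy as np
s=telemetry.get_state();print(s["position"],s["contact_force"],s["moment"],s["width"])
b=cams.get_image("scene")["image"]
b=cv2.resize(b[100:220,210:370],(800,600))
cv2.imwrite("pics/g4.png",b[:,:,::-1])
E
```

```text
[ 0.56389318 -0.15139769  0.18118133] [-0.13923865  0.28160892 -1.34223675] [ 0.00011754 -0.01586583  0.02847589] 0.05322729429672135
```

View pics/g4.png

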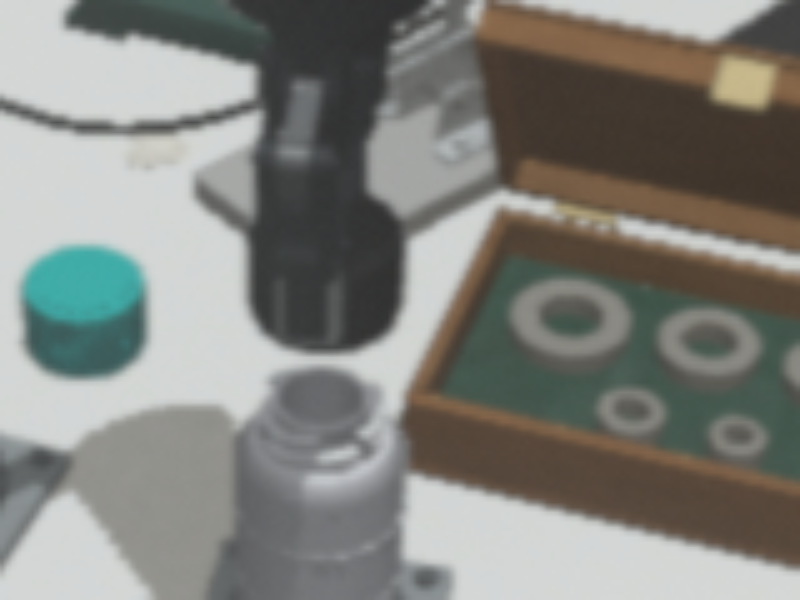

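The cap is held upright and clear, and the open threaded neck shows at (320,400). I'll carry it level to the tray centre.

Call:
carry_out(rows=[[[-1, 0, -1, 0, 0], [-1, 0, -2, 0, 0], [-1, 0, -2.5, 0, 0], [-1, 0, -2.5, 0, 0], [-1, 0, -2.5, 0, 0], [-1, 0, -2.5, 0, 0], [-1, 0, -2.5, 0, 0], [-1, 0, -2.5, 0, 0], [-1, 0, -2.5, 0, 0], [-1, 0, -2.5, 0, 0], [-1, 0, -1, 0, 0], [-1, 0, 0, 0, 0]]])

```text
clock: 9.0
position: [0.5635, -0.393, 0.1803]
ee_rot: [-0.0, 0.97, 0.243, -0.0]
contact_force: [1.0, 0.1, -0.8]
width: 0.0529
```

Call:
carry_out(rows=[[[-1, 0, 0, -1, 0], [-1, 0, 0, -2, 0], [-1, 0, 0, -2, 0], [-1, 0, 0, -2, 0], [-1, 0, 0, -2, 0], [-1, 0, 0, -2, 0], [-1, 0, 0, -2, 0], [-1, 0, 0, -1, 0], [-1, 0, 0, -1, 0], [-1, 0, 0, -0.5, 0], [-1, 0, 0, 0, 0], [-1, 0, 0, 0, 0]]])

```text
clock: 10.2
position: [0.5645, -0.3918, 0.0269]
ee_rot: [0.001, 0.97, 0.244, 0.0]
contact_force: [-0.1, -0.0, -1.3]
width: 0.0528
```

```bash
python3 - <<'E'
from rig import telemetry,cams,manip
import cv2,numpy as np
s=telemetry.get_state();print(s["position"],s["contact_force"],s["moment"],s["width"])
a=cams.get_image("top")["image"][140:290,300:500];b=cams.get_image("scene")["image"][210:360,280:480]
cv2.imwrite("pics/g5.png",cv2.resize(np.hstack([a,b])[:,:,::-1],(800,300)))
E
```

```text
[ 0.56452787 -0.39176541  0.02693084] [-0.10277304 -0.03476105 -1.26121576] [-0.00175595 -0.05683619 -0.01130119] 0.05275237825409748
```

View pics/g5.png

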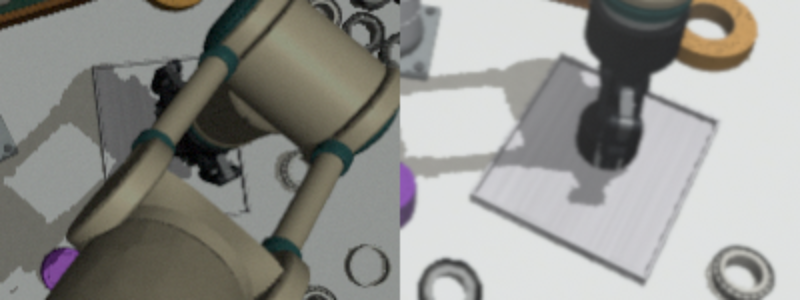

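The cap is over the middle of the tray and well inside the rim. The arm is clear of everything. I'll lower it slowly to contact.

Call:
carry_out(rows=[[[-1, 0, 0, -0.5, 0], [-1, 0, 0, -0.5, 0], [-1, 0, 0, -0.3, 0], [-1, 0, 0, -0.1, 0], [-1, 0, 0, -0.1, 0], [-1, 0, 0, 0, 0]]])

```text
clock: 10.9
position: [0.564, -0.3914, 0.011]
ee_rot: [-0.0, 0.97, 0.244, -0.0]
contact_force: [-0.5, -1.2, -0.8]
width: 0.0535
```

Call:
carry_out(rows=[[[-1, 0, 0, -0.1, 0], [-1, 0, 0, -0.1, 0], [-1, 0, 0, 0, 0]]])

```text
clock: 11.2
position: [0.5642, -0.3916, 0.0095]
ee_rot: [0.0, 0.97, 0.244, 0.0]
contact_force: [0.1, -0.1, -0.0]
width: 0.0527
```

Call:
carry_out(rows=[[[-1, 0, 0, -0.05, 0], [-1, 0, 0, 0, 0]]])

```text
clock: 11.4
position: [0.5642, -0.3916, 0.0095]
ee_rot: [0.0, 0.97, 0.244, 0.0]
contact_force: [-1.1, 1.5, 4.5]
width: 0.053
```

Contact at 4.5 N, so I'll release gently.

Call:
carry_out(rows=[[[0.35, 0, 0, 0, 0], [0.4, 0, 0, 0, 0], [0.5, 0, 0, 0, 0], [0.7, 0, 0, 0, 0], [1, 0, 0, 0, 0], [1, 0, 0, 0, 0], [1, 0, 0, 0, 0], [1, 0, 0, 0, 0]]])

```text
clock: 12.2
position: [0.5641, -0.3915, 0.0087]
ee_rot: [0.0, 0.97, 0.244, 0.0]
contact_force: [-0.8, -0.5, -0.1]
width: 0.0851
```

Call:
carry_out(rows=[[[1, 0, 0, 0.5, 0], [1, 0, 0, 1, 0], [1, 0, 0, 2, 0], [1, 0, 0, 2, 0], [1, 0, 0, 3, 0], [1, 0, 0, 3, 0], [1, 0, 0, 3, 0], [1, 0, 0, 3, 0], [1, 0, 0, 2, 0], [1, 0, 0, 0, 0], [1, 0, 0, 0, 0]]])

```text
clock: 13.3
position: [0.564, -0.3914, 0.2042]
ee_rot: [0.0, 0.97, 0.244, 0.0]
contact_force: [0.5, 0.6, -0.6]
width: 0.0853
```

```bash
python3 - <<'E'
from rig import telemetry,cams,manip
import cv2,numpy as np
from h import *; from f import fit
s=telemetry.get_state();print(s["clock"],s["position"],s["contact_force"],s["width"])
w=cams.get_image("wrist");b=cams.get_image("scene")
print("wrist pred",proj(w,[.564,-.392,.037]),"scene pred",proj(b,[.564,-.392,.02]))
im=w["image"].copy()
for t in np.linspace(0,6.28,90): cv2.circle(im,tuple(int(round(v)) for v in proj(w,[.564+.027*np.cos(t),-.392+.027*np.sin(t),.037])),1,(255,0,0),-1)
cv2.imwrite("pics/g6.png",cv2.resize(np.hstack([im,b["image"]])[:,:,::-1],(800,300)))
print("short",fit(b,(190,172),80,.066,.1))
E
```

```text
13.3 [ 0.56395343 -0.39137391  0.20415572] [ 0.46124463  0.59416753 -0.56378353] 0.08534850446685709
wrist pred [275.42024313 194.50100786] scene pred [382.10794307 282.93587969]
short (array([0.5263, 0.0286]), np.float64(0.187))
```

View pics/g6.png

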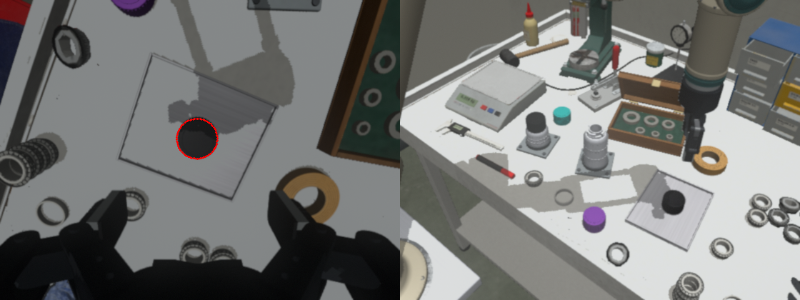

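The wrist view shows the cap upright at (197,138), in the middle of the tray and matching the predicted rim. The scene view shows it at (672,202), with the tall jar open and the short cap unmoved. The gripper is free, so I'll hand in.

```bash
python3 -c "
from rig import manip
print(manip.sign_off())"
```

```text
the job is handed in; nothing more can be done
None
```

The tall jar is open and its cap is standing top up in the steel tray. I gripped the black cap at (0.564, -0.152), turned it 75.5° anticlockwise and lifted it straight off. After the lift the wrist force was about -0.6 N, the weight of the 60 g cap. I set it down at about (0.564, -0.392), near the tray's centre, with about 4.5 N at contact, then released it and backed off 0.2 m.

- **Cap:** in the last wrist picture it matches the rim predicted for a cap standing on the tray floor, well inside the walls.
- **Short jar:** its cap measured at (0.526, 0.029) in the scene camera, against (0.526, 0.028) at the start, so it has not moved.
- **Disagreement:** one tray corner I read from the scene camera was about 3 cm off the top camera's reading. I put it down to my pixel reading. I took the tray centre from the other corners, on which the two cameras agree to about 3 mm.

I handed the job in at about 13.3 s of the 45 s allowed; no verdict was reported.

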